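# Set the iris of a plate-viewing light stage, then release the exposure

## Task

On the round light stage, push the steel post of the iris lever around its arc until the lever's pointer lines up with the long mark on the scale, and only then press the push button on the release box fully down and let it come up again. Push the post with the outside of the fingers: do not grip it, and leave the well plate, tip box, bottle and jar where they stand.

Things in the scene. Friction and masses are not known exactly. Their poses are not given: they have to be found in the camera images.
- stage: The light stage, fixed to the bench: a white round drum, 280 mm across and 50 mm high, with a 130 x 190 mm rear deck 40 mm high on its +x side carrying the well plate. Origin: underside centre of the drum, on the vertical turning axis of the iris ring; z up. Scale disc (2 mm thick, 262 mm across) lies on the drum, its top 52 mm above the bench; the dark iris ring in the middle is 108 mm across, its top 73 mm above the bench.
- iris (a joint): Turn of the iris ring with its lever about the vertical axis through the stage's origin, rad; at 0 the lever points along the stage's -x axis, growing counter-clockwise seen from above. Stops at -1.25 and 1.25. It starts at about -1.15 to -0.75 and always has to be turned by more than 0.5 rad in the growing direction. It stays where it is left; dry friction, about 1.5 N at the post, no spring.
- post_top (a point): Top centre of the upright steel post on the iris lever: 16 mm diameter, 42 mm tall, top 97 mm above the bench, 80 mm from the turning axis. The 10 mm wide dark lever bar runs radially below it from the ring (top 60 mm above the bench) and ends in a 4 mm wide pointer 99 mm from the axis. This point's -x axis points out along the lever.
- mark (a point): Inner end of the long black mark on the white scale disc, 100 mm from the turning axis, 52 mm above the bench. The mark is 29 mm long, 6 mm wide, and runs radially outwards; the ten other marks, every 0.2 rad to both sides, are only 10 mm long and 3 mm wide. The disc is fixed during the task, but the mark stands in a different direction each time. This point's -x axis points outwards along the mark.
- release_top (a point): Centre of the top face of the round black push button, 28 mm diameter, 62 mm above the bench when up, standing 10 mm out of a 44 mm steel collar on top of the grey release box (80 x 60 mm, 40 mm high, fixed to the bench to the left or right of the stage). Pressed straight down.
- release (a joint): Travel of the push button, m: 0 up, 0.006 fully down. Spring return, about 4 N when fully down.
- well_plate: Loose 96-well plate, 86 x 128 x 13 mm, lying on the rear deck of the stage. Origin: underside centre.
- tip_box: Loose closed box of pipette tips, 117 x 82 x 55 mm, on the bench on the other side of the stage from the release box. Origin: underside centre.
- bottle: Loose bottle, 56 mm diameter, 120 mm tall, beside the stage, farther from the robot than the boxes. Origin: underside centre.
- jar: Loose jar, 60 mm diameter, 75 mm tall, on the other side from the bottle. Origin: underside centre.

How it is judged:
By the outcome, as a careful person would: the job done as asked, in the order asked, and still so for the second after the job is handed in, with the robot touching nothing.
It also fails if it takes over 51 s, if anything falls off the work surface, if the arm or the gripper's body presses on something with over 40 N, if the wrist force passes 120 N, or if a joint passes its speed limit or range.

## Robot

A 6-joint arm with a two-finger parallel gripper is mounted at the origin on the work surface. World frame = base frame: x ahead of the robot, y to its left, z up, the work surface at z = 0. Lengths are in m, angles in rad, forces in N, time in s.
With the tool pointing down it reaches from about 0.275 to 0.975 m from the base axis. Payload 8.4 kg.
Tool frame: the origin (TCP) lies on the mounting face of the last link; the fingertips stand 190 mm ahead of it and the grasp point (between the pads) lies 171 mm ahead of it (arm.nose_length is the distance from the TCP to the fingertips, in m); z points along the fingers, y is the direction in which the jaws open and shut (so a half turn about z gives the same grasp; the last joint's range is limited). The gripper opens to 92 mm and grips with 3 to 60 N. Pads are 20 mm wide; open, the fingers measure 128 mm over their backs; the gripper's body (75 mm by 189 mm) begins 69 mm behind the grasp point.
Start: joints at [-1.327, 0.353, 1.633, -0, 1.155, -0.002], TCP at [0.152, -0.606, 0.405] pointing down, gripper open.
Joint ranges: [-2.63, 2.63], [-0.92, 2.1], [0.06, 2.66], [-1.3, 4.44], [0, 2.69], [-3.02, 3.02]. Speed limits (rad/s): [2.22, 2.22, 2.79, 3.14, 3.14, 3.14].

## Interface

Orientations are given as a 3x3 rotation matrix whose columns are the frame's x, y, z axes.
In Python, from workcell import arm gives the robot as it stands. Calls block until the motion is done:
- arm.movep(position, orientation): joint-space move of the TCP to a pose.
- arm.movel(position, ori=None, velocity=0.15, threshold=None): straight line of the TCP; ori=None keeps the orientation; velocity is the mean speed in m/s. With threshold (N) it stops when the force on the tool has changed by that much, and returns True; else False.
- arm.goto_joints(angles): joint-space move.
- arm.move_gripper(opening, squeeze=None): opening from 0.0 (shut) to 1.0 (fully open); squeeze is the grip in N (None keeps the last); returns when the fingers have stopped.
- arm.pause(seconds).
- arm.solve_ik(position, orientation): joint angles nearest the present ones, or None.
- arm.sense(): the state.
- arm.get_image(name): name is "side" or "top"; returns a dict with "image" (400x640x3 uint8, red, green, blue), "K" (3x3 intrinsics, pixels), "position" and "rotation" of the camera in the world. Camera axes: x right, y down, z forward; pixel columns grow to the right and rows downward; lengths in m; the calibration is good to about 2 mm. A picture is of the moment at which its call begins. There is no depth.
A pose or a line that the arm cannot do raises arm.IKError and nothing moves.
- arm.hand_in(): hands the job in, once; it reports no verdict.
The state is a dict: "clock": time; "q": joint angles; "joint_vel": joint speeds; "joint_torque": joint torques, N m; "position": TCP position; "orientation": TCP orientation; "contact_force": force on the tool from outside, world axes, zero at the start; "wrist_torque": the same for the moment, N m; "grip_width": opening from 0.0 (shut) to 1.0 (fully open).
Only numpy, scipy, OpenCV 4.12 (cv2) and the standard library are available. Lean on these libraries where they do the work, as an engineer would, in place of code of your own. Each camera call takes 0.05 s, during which the arm holds its last target.

## Working session

There is one attempt and no reset: what is moved stays moved. The work goes in short steps, each a Python script; the robot and the scene stay as the last script left them, time stands still between calls to the robot, and variables do not carry over. Pictures are saved under pics/ and viewed, and the job is handed in when it is done.

```bash
mkdir -p pics; ls; python3 - <<'E'
from workcell import arm
import cv2,numpy as np,pickle
for n in("top","side"):
    d=arm.get_image(n); pickle.dump(d,open(f"{n}0.pkl","wb"))
    cv2.imwrite(f"pics/{n}0.png",d["image"][:,:,::-1]); print(n,d["K"].tolist(),d["position"],d["rotation"].tolist())
s=arm.sense(); print(s["clock"],s["position"],s["orientation"],arm.nose_length)
E
```

```text
pics
top [[389.33757868292093, 0.0, 321.8534239621842], [0.0, 389.33757868292093, 192.165080878278], [0.0, 0.0, 1.0]] [ 0.46426705 -0.00582917  1.03460007] [[0.020275024745082214, -0.9862697790988808, 0.1638927887609193], [-0.9996098213854013, -0.02314718238047437, -0.015633711577594418], [0.019212713536423204, -0.1635118674105646, -0.9863542674183943]]
side [[496.41304436363174, 0.0, 318.9993601219388], [0.0, 496.41304436363174, 198.24683046956193], [0.0, 0.0, 1.0]] [ 0.35006846 -0.81093078  0.98983671] [[0.9471712773708807, -0.22928863280377704, 0.2242616645585886], [-0.3205818952047104, -0.6979408290053318, 0.6403950715568525], [0.009686061664589232, -0.6784580473944759, -0.7345752909914033]]
0.1 [ 0.15203562 -0.60599699  0.40401847] [[ 9.69948603e-01  2.43309696e-01 -3.15529301e-04]
 [ 2.43309900e-01 -9.69947804e-01  1.24480183e-03]
 [-3.17459911e-06 -1.28416519e-03 -9.99999175e-01]] 0.1901
```

View pics/top0.png

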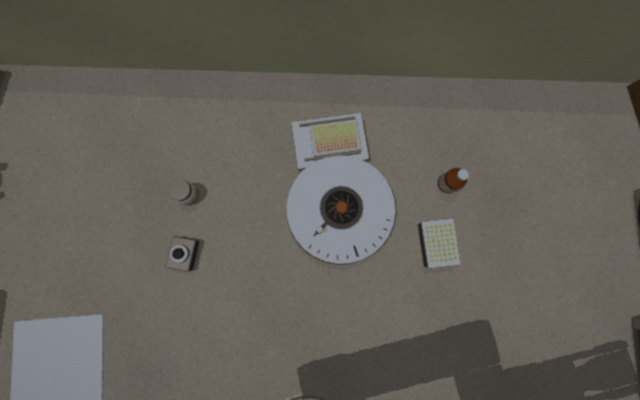

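View pics/side0.png

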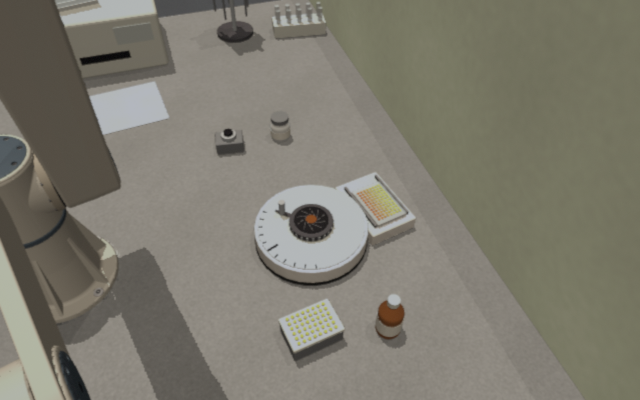

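The top view shows the drum centre near (341,208), the post at about (319,231), the long mark near (356,251) and the button at (179,254). The side view shows the post at about (282,207) and the mark at (272,247). I'll zoom in for precise pixels.

```bash
python3 - <<'E'
import cv2,pickle,numpy as np
t=pickle.load(open("top0.pkl","rb"))["image"];s=pickle.load(open("side0.pkl","rb"))["image"]
f=lambda im,x0,y0,x1,y1,k:cv2.resize(im[y0:y1,x0:x1,::-1],None,fx=k,fy=k,interpolation=cv2.INTER_NEAREST)
cv2.imwrite("pics/tz.png",f(t,280,150,400,270,5))
cv2.imwrite("pics/sz.png",f(s,250,180,375,285,6))
cv2.imwrite("pics/bz.png",np.hstack([f(t,155,230,205,280,7),f(s,205,115,255,165,7)]))
E
```

```text
(no output)
```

View pics/tz.png

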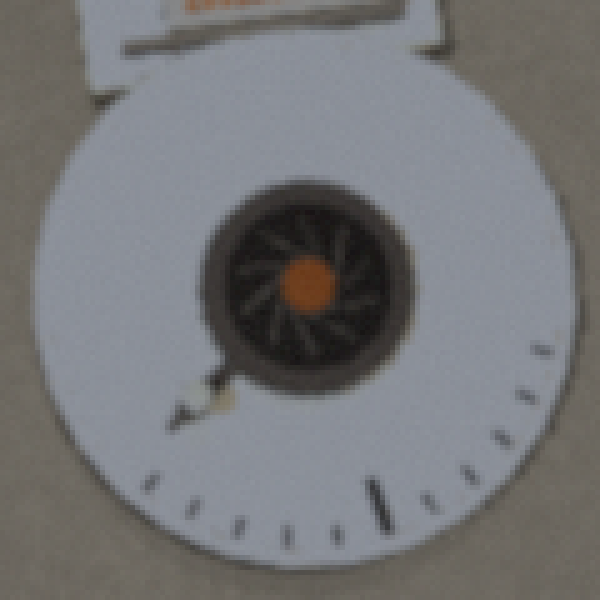

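View pics/sz.png

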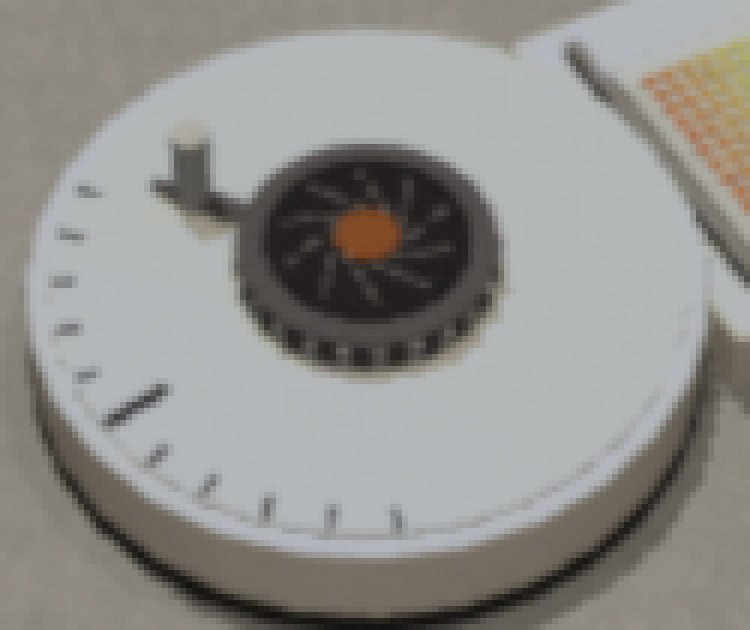

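View pics/bz.png

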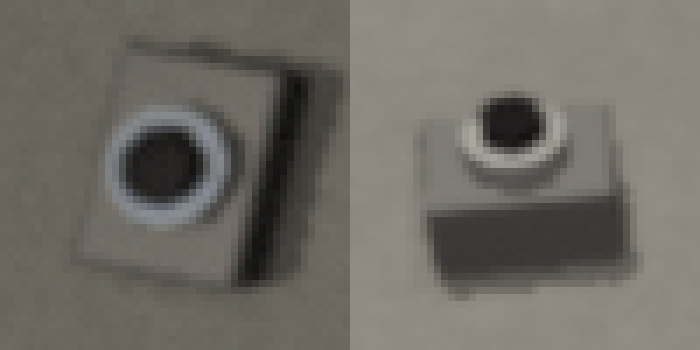

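```bash
cat > h.py <<'E'
import cv2,pickle,numpy as np
from scipy.optimize import least_squares
def rays(d,uv):
    uv=np.atleast_2d(uv).astype(float); p=np.c_[uv,np.ones(len(uv))]
    r=(d["rotation"]@np.linalg.inv(d["K"])@p.T).T
    return np.array(d["position"]),r/np.linalg.norm(r,axis=1)[:,None]
def plane(d,uv,z):
    o,r=rays(d,uv); return (o+r*((z-o[2])/r[:,2])[:,None])
def tri(d1,u1,d2,u2):
    o1,r1=rays(d1,u1);o2,r2=rays(d2,u2);A=np.zeros((3,3));b=np.zeros(3)
    for o,r in((o1,r1[0]),(o2,r2[0])):
        P=np.eye(3)-np.outer(r,r);A+=P;b+=P@o
    X=np.linalg.solve(A,b); n=np.cross(r1[0],r2[0]); return X,abs((o2-o1)@n)/np.linalg.norm(n)
def proj(d,X):
    c=(np.atleast_2d(X)-d["position"])@d["rotation"]; c=c@d["K"].T; return c[:,:2]/c[:,2:]
def circ(P):
    f=lambda v:np.hypot(P[:,0]-v[0],P[:,1]-v[1])-v[2]
    s=least_squares(f,[*P.mean(0)[:2],.1],loss="soft_l1",f_scale=.001); return s.x,np.sqrt(np.mean(f(s.x)**2))
def orange(d,roi):
    x0,y0,x1,y1=roi; im=d["image"][y0:y1,x0:x1].astype(float); R,G,B=im[...,0],im[...,1],im[...,2]
    m=((R-B>50)&(R>90)).astype(np.uint8); n,l,st,c=cv2.connectedComponentsWithStats(m)
    return n,st,c+[x0,y0]
E
python3 - <<'E'
from h import *
T=pickle.load(open("top0.pkl","rb"));S=pickle.load(open("side0.pkl","rb"))
o=[]
for d,roi in((T,(330,195,355,220)),(S,(295,205,330,235))):
    n,st,c=orange(d,roi); i=1+np.argmax(st[1:,4]); print(n,st[i],c[i]); o.append(c[i])
C,e=tri(T,o[0],S,o[1]); print("orange",C,e)
# button: dark blob inside
b=[]
for d,roi in((T,(168,242,192,266)),(S,(219,124,240,140))):
    x0,y0,x1,y1=roi; g=cv2.cvtColor(d["image"],cv2.COLOR_RGB2GRAY)[y0:y1,x0:x1]; m=(g<70).astype(np.uint8)
    n,l,st,c=cv2.connectedComponentsWithStats(m); print(st[1:].tolist(),(c[1:]+[x0,y0]).tolist())
    i=1+np.argmax(st[1:,4]); b.append(c[i]+[x0,y0])
print("button",tri(T,b[0],S,b[1]),plane(T,b[0],.062),plane(S,b[1],.062))
# marks
for nm,d in(("T",T),("S",S)):
    k=4; g=cv2.cvtColor(d["image"],cv2.COLOR_RGB2GRAY); g=g.astype(float)
    bg=cv2.morphologyEx(g.astype(np.uint8),cv2.MORPH_CLOSE,np.ones((9,9))).astype(float); w=np.clip(bg-g-12,0,None)
    ys,xs=np.mgrid[:400,:640]; P=plane(d,np.c_[xs.ravel(),ys.ravel()],.052)-C
    r=np.hypot(P[:,0],P[:,1]); th=np.arctan2(-P[:,1],-P[:,0]); ok=(r>.098)&(r<.132)&(np.abs(th)<1.9)&(w.ravel()>0)
    m=ok.reshape(400,640).astype(np.uint8); n,l,st,c=cv2.connectedComponentsWithStats(m)
    for i in range(1,n):
        s=(l==i).ravel(); ww=w.ravel()[s]
        if ww.sum()<20: continue
        print(nm,st[i,4],round(ww.sum()),"uv",np.average(np.c_[xs.ravel(),ys.ravel()][s],axis=0,weights=ww).round(2),"r %.4f th %.4f"%(np.average(r[s],weights=ww),np.average(th[s],weights=ww)), "rmin/max",r[s].min().round(4),r[s].max().round(4))
E
```

```text
2 [ 7  7  9 10 75] [341.02666667 206.56      ]
2 [11 10 11  8 72] [310.77777778 218.5       ]
orange [ 0.58901878 -0.06954723  0.07407735] 0.0006663123995328676
[[5, 6, 11, 11, 96], [19, 7, 3, 9, 15], [21, 14, 3, 10, 16]] [[177.91666666666666, 253.125], [188.06666666666666, 252.8], [190.5625, 261.5625]]
[[5, 5, 8, 7, 50]] [[227.48, 132.1]]
button (array([0.46578946, 0.32902918, 0.06061005]), np.float64(0.0007354503481766637)) [[0.46615062 0.32849533 0.062     ]] [[0.46525509 0.32739464 0.062     ]]
T 15 213 uv [387.93 219.65] r 0.1242 th 1.3415 rmin/max 0.1185 0.1301
T 14 230 uv [384.84 228.84] r 0.1242 th 1.1416 rmin/max 0.1181 0.1303
T 3 37 uv [313.38 235.51] r 0.0987 th -0.7487 rmin/max 0.0985 0.1002
T 15 265 uv [380.01 237.32] r 0.1245 th 0.9415 rmin/max 0.1185 0.1309
T 14 243 uv [373.53 244.61] r 0.1246 th 0.7423 rmin/max 0.1191 0.1314
T 15 236 uv [309.69 246.08] r 0.1245 th -0.6542 rmin/max 0.1184 0.1293
T 53 1907 uv [355.51 250.85] r 0.1151 th 0.3461 rmin/max 0.0994 0.1313
T 13 200 uv [318.17 251.27] r 0.1237 th -0.4544 rmin/max 0.1178 0.1289
T 15 223 uv [365.45 250.12] r 0.12
[... 387 characters left out ...]
7
S 13 243 uv [261.32 218.81] r 0.1234 th -0.4633 rmin/max 0.1167 0.1297
S 10 239 uv [260.05 226.55] r 0.1237 th -0.2623 rmin/max 0.1189 0.1287
S 13 300 uv [260.92 234.44] r 0.1237 th -0.0611 rmin/max 0.1186 0.129
S 13 245 uv [263.85 242.15] r 0.1238 th 0.1405 rmin/max 0.1179 0.1287
S 52 2214 uv [272.08 247.3 ] r 0.1145 th 0.3399 rmin/max 0.0982 0.1311
S 24 442 uv [275.74 256.05] r 0.1250 th 0.5500 rmin/max 0.1173 0.1316
S 39 746 uv [289.41 262.9 ] r 0.1251 th 0.8531 rmin/max 0.1178 0.132
S 5 26 uv [341.69 261.08] r 0.1313 th 1.8319 rmin/max 0.1302 0.1318
S 19 312 uv [304.02 266.22] r 0.1249 th 1.1347 rmin/max 0.1183 0.132
S 26 400 uv [315.   267.09] r 0.1270 th 1.3343 rmin/max 0.1183 0.1319
```

```bash
python3 - <<'E'
from h import *
T=pickle.load(open("top0.pkl","rb"));S=pickle.load(open("side0.pkl","rb"))
a=cv2.cvtColor(T["image"],cv2.COLOR_RGB2GRAY)[222:238,310:330]; print(a)
print(T["image"][222:238,310:330].astype(int)[...,0]-T["image"][222:238,310:330].astype(int)[...,2])
print(cv2.cvtColor(S["image"],cv2.COLOR_RGB2GRAY)[198:220,272:292])
C=np.array([.5890,-.0695])
for th in(-1,-.9,-.8,-.7):
    e=-np.array([np.cos(th),np.sin(th)]); P=lambda r,z:np.r_[C+r*e,z]
    print(th,proj(T,[P(.08,.097),P(.099,.057)]).round(1).tolist(),proj(S,[P(.08,.097),P(.099,.057)]).round(1).tolist())
E
```

```text
[[142 143 143 143 144 144 144 144 143 145 145 146 140 130  98  62  57  56
   56  55]
 [144 143 145 144 143 143 144 144 145 145 143 141 126 102  75  58  60  56
   54  55]
 [144 142 143 143 145 143 143 144 142 143 141 127 102  73  55  58  64  73
   71  58]
 [144 144 145 143 142 143 142 144 143 140 127 101  71  52  52  65  93 112
  110  88]
 [143 144 143 143 143 141 139 140 141 139 123  94  59  40  55  83 119 137
  137 120]
 [142 143 144 142 145 142 138 138 140 140 137 117  79  57  75 104 128 141
  144 139]
 [143 143 144 143 144 143 141 141 142 143 140 133  98  80 101 115 126 137
  142 143]
 [144 144 142 143 143 137 137 142 143 144 144 135 109 102 116 121 124 135
  143 142]
 [145 144 144 142 140 124 121 133 143 142 141 129 116 113 120 122 128 137
  142 144]
 [144 144 143 143 134 108  93 113 131 138 129 120 119 121 123 126 131 138
  142 141]
 [145 144 145 140 127  95  69  84 107 116 108 114 125 129 131 134 139 142
  142 144]
 [144 145 141 134 112  81  69  71  87 105 115 129 138 142 140 142 143 143
  142 144]
 [144 144 140 122  92  79  94 106 117 128 138 141 143 143 145 145 144 145
  142 
[... 3074 characters left out ...]
82 181 181 181 181 178 162 133 113 106  97  82  66  53  61  71  75
   77  77]
 [182 181 181 181 181 182 181 178 161 139 137 135 127 107  87  78  79  79
   77  78]
 [182 182 182 181 181 182 182 180 169 153 149 147 143 137 128 119 118 104
   83  78]
 [183 182 182 182 181 182 182 182 180 171 157 149 149 148 145 147 147 121
   84  78]
 [182 182 182 183 182 182 183 182 183 180 171 157 157 160 162 168 159 119
   82  78]]
-1 [[313.6, 222.4], [307.1, 227.7]] [[285.3, 196.8], [280.3, 204.1]]
-0.9 [[315.4, 225.1], [309.3, 231.0]] [[283.3, 198.7], [277.9, 206.4]]
-0.8 [[317.6, 227.7], [311.9, 234.0]] [[281.5, 200.8], [275.7, 209.0]]
-0.7 [[319.9, 230.0], [314.7, 236.8]] [[280.0, 203.0], [273.8, 211.7]]
```

```bash
cat > mv.py <<'E'
from h import *
from workcell import arm
C=np.array([.5890,-.0695]); N=arm.nose_length
def pose(phi,D=.026,tip=.077,r=.080):
    e=-np.array([np.cos(phi),np.sin(phi)]); t=np.array([np.sin(phi),-np.cos(phi)])
    p=np.r_[C+r*e-D*t,tip+N]; y=np.r_[t,0]; z=np.array([0,0,-1.]); return p,np.c_[np.cross(y,z),y,z]
def look(tag):
    out=[]
    for n in("top","side"):
        d=arm.get_image(n); pickle.dump(d,open(f"{n}{tag}.pkl","wb")); out.append(d["image"][:,:,::-1])
    t,s=out; k=5
    cv2.imwrite(f"pics/look{tag}.png",np.hstack([cv2.resize(t[150:270,280:360],None,fx=k,fy=k),cv2.resize(s[180:300,250:330],None,fx=k,fy=k)]))
E
python3 - <<'E'
from mv import *
arm.move_gripper(0.0,squeeze=20)
for phi,tip in((-.75,.2),(-.75,.077),(.344,.077)): print(arm.solve_ik(*pose(phi,.045,tip)))
arm.movep(*pose(-.75,.045,.2))
arm.movel(pose(-.75,.045,.077)[0],velocity=.1,threshold=5)
s=arm.sense();print(s["clock"],s["grip_width"],s["position"],pose(-.75,.045,.077)[0],s["contact_force"]); look("1")
E
```

```text
[ 2.93184937e-02  2.69719284e-01  1.78598555e+00 -4.44089210e-16
  1.08588782e+00  2.35011482e+00]
[ 2.93184937e-02  4.25082183e-01  1.88155595e+00 -4.44089210e-16
  8.34954524e-01  2.35011482e+00]
[-1.11125034e-01  3.48657051e-01  2.00959146e+00 -4.44089210e-16
  7.83344146e-01  1.11567129e+00]
5.475 0.004015879762836419 [0.56143141 0.01798577 0.26770279] [0.56113863 0.0179571  0.2671    ] [0.16010963 0.40799659 0.3216306 ]
```

View pics/look1.png

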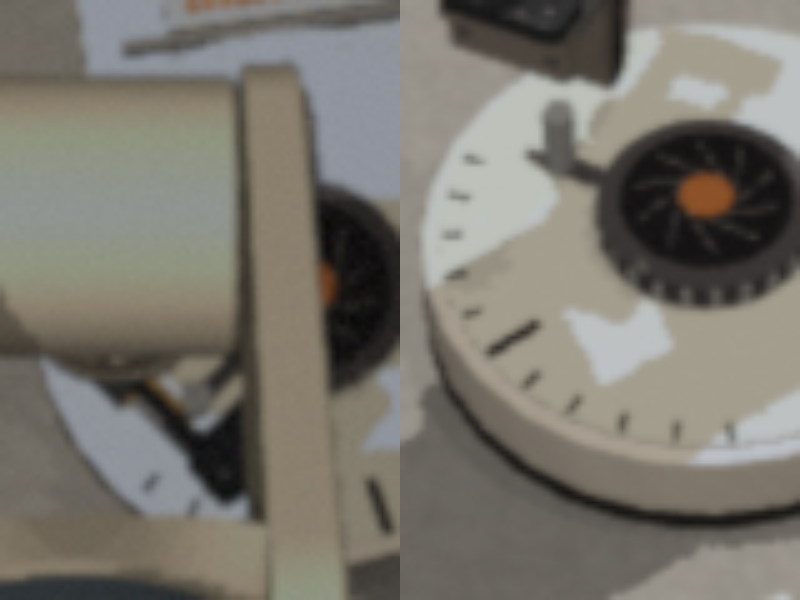

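The left half (top view) is blocked by the arm. The right half shows the post still untouched at side pixel (282,205), with the gripper behind it. I'll check the full side view and where the fingertip should project.

```bash
python3 - <<'E'
from h import *
S=pickle.load(open("side1.pkl","rb")); print(proj(S,[[.5614,.018,.077],[.5614,.018,.14]]))
cv2.imwrite("pics/s1z.png",cv2.resize(S["image"][100:300,180:400,::-1],None,fx=3,fy=3))
E
```

```text
[[289.41819222 195.19424109]
 [288.53167476 177.43184835]]
```

View pics/s1z.png

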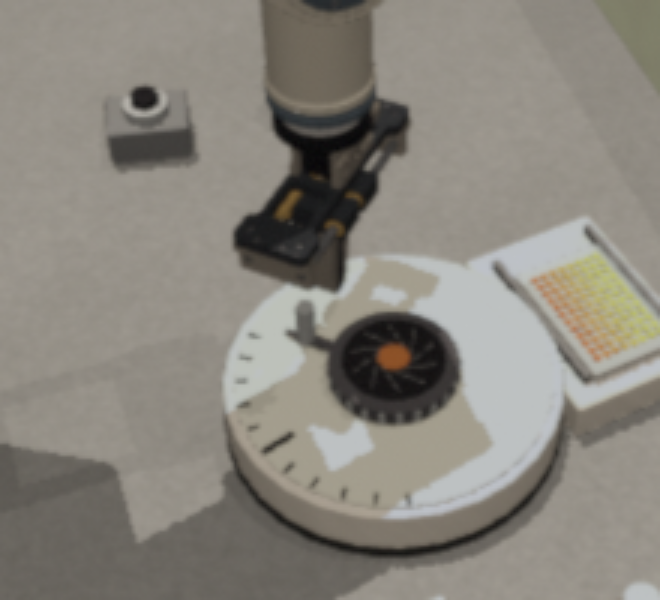

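The fingertip is near (293,195), as predicted, and clear of the post. Next I'll push to just short of the mark.

```bash
python3 - <<'E'
from mv import *
arm.movel(pose(-.75,.026)[0],velocity=.06)
for phi in np.linspace(-.75,.22,9)[1:]:
    p,R=pose(phi); arm.movel(p,R,velocity=.06)
    s=arm.sense(); print(round(s["clock"],2),s["contact_force"].round(1))
p,R=pose(.22,.045); arm.movel(p,velocity=.1); look("2")
E
```

```text
6.36 [ 0.3 -0.4 -0.4]
6.67 [-0.6  0.1  0.1]
6.99 [0.3 0.5 0.7]
7.31 [0.2 1.  0. ]
7.62 [-1.3 -0.3 -0.2]
7.94 [ 1.2 -0.6  0.6]
8.26 [ 0.4  0.4 -0.5]
8.57 [-0.2  0.6  0.7]
```

View pics/look2.png

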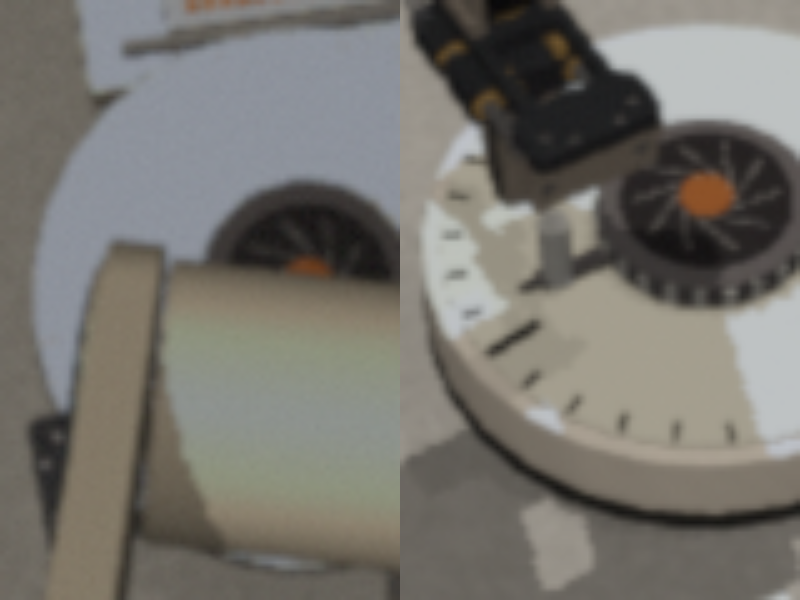

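The side view shows the pointer tip near (274,237), still short of the mark. I'll back the arm off so the top camera can measure it properly.

```bash
cat >> mv.py <<'E'
def leverang(d,lo=.088,hi=.0985,z=.058,thr=25):
    g=cv2.cvtColor(d["image"],cv2.COLOR_RGB2GRAY); bg=cv2.morphologyEx(g,cv2.MORPH_CLOSE,np.ones((11,11))).astype(float); w=np.clip(bg-g-thr,0,None).ravel()
    ys,xs=np.mgrid[:400,:640]; P=plane(d,np.c_[xs.ravel(),ys.ravel()],z)[:,:2]-C
    r=np.hypot(*P.T); th=np.arctan2(-P[:,1],-P[:,0]); s=(r>lo)&(r<hi)&(np.abs(th)<1.1)&(w>0)
    return np.average(th[s],weights=w[s]),th[s].min(),th[s].max(),s.sum()
E
python3 - <<'E'
from mv import *
for f in("top0","side0"): print(f,[leverang(pickle.load(open(f+".pkl","rb")),z=z) for z in(.055,.060)])
p,R=pose(.22,.045,.17); arm.movel(p,velocity=.25); q=p+[-.12,.22,.05]; arm.movel(q,velocity=.3)
look("3"); print(arm.sense()["clock"])
for f in("top3","side3"): print(f,[leverang(pickle.load(open(f+".pkl","rb")),z=z) for z in(.055,.060)])
E
```

```text
top0 [(np.float64(-0.7474536690982099), np.float64(-0.7828816092096982), np.float64(-0.6827399678373015), np.int64(11)), (np.float64(-0.7459843076622192), np.float64(-0.8007491629784756), np.float64(-0.6810491871925264), np.int64(14))]
side0 [(np.float64(-0.8953977837086612), np.float64(-1.0854372781040174), np.float64(-0.7055707666172634), np.int64(42)), (np.float64(-0.8671626702474827), np.float64(-1.0721730867557353), np.float64(-0.6621775088625602), np.int64(38))]
10.6417
top3 [(np.float64(0.16363316153831178), np.float64(0.10935456893831233), np.float64(0.2244893611110026), np.int64(16)), (np.float64(0.15902852400556114), np.float64(0.10499856854779842), np.float64(0.21934120813192273), np.int64(16))]
side3 [(np.float64(0.1462962736729898), np.float64(0.08732915829462251), np.float64(0.24755166271955334), np.int64(21)), (np.float64(0.18559999236409178), np.float64(0.10915903491543479), np.float64(0.30156444860326787), np.int64(23))]
```

View pics/look3.png

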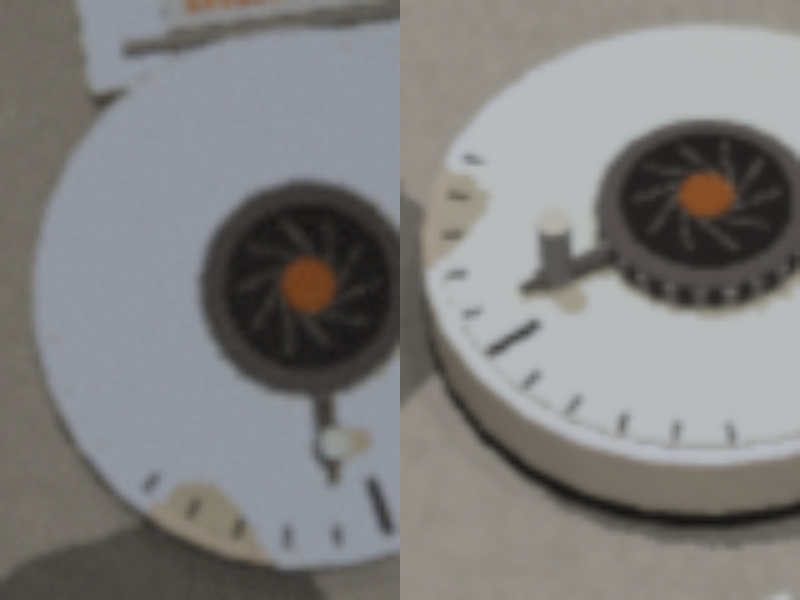

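The top camera puts the lever at 0.162 and the mark at 0.346. The command was 0.22, so the finger's contact offset is about 0.058 rad. The next push stops just short again.

```bash
cat >> mv.py <<'E'
def push(a,b,tag,n=4):
    p,R=pose(a,.04,.17); arm.movel(p,R,velocity=.3); arm.movel(pose(a,.04)[0],velocity=.15)
    for phi in np.linspace(a,b,n): arm.movel(*pose(phi),velocity=.04)
    arm.pause(.3); s=arm.sense(); print("err",s["position"]-pose(b)[0])
    p=pose(b,.045)[0]; arm.movel(p,velocity=.1); p=pose(b,.045,.17)[0]; arm.movel(p,velocity=.25); arm.movel(p+[-.12,.22,.05],velocity=.3)
    look(tag); print(arm.sense()["clock"])
    for f in("top","side"): print(f,[leverang(pickle.load(open(f+tag+".pkl","rb")),z=z)[0] for z in(.055,.060)])
E
python3 - <<'E'
from mv import *
push(.2,.375,"4")
E
```

```text
err [ 8.63531307e-06  9.80019003e-05 -1.76604962e-05]
16.0167
top [np.float64(0.3190133201440067), np.float64(0.3134979714133416)]
side [np.float64(0.3070125531905628), np.float64(0.34696952920127055)]
```

View pics/look4.png

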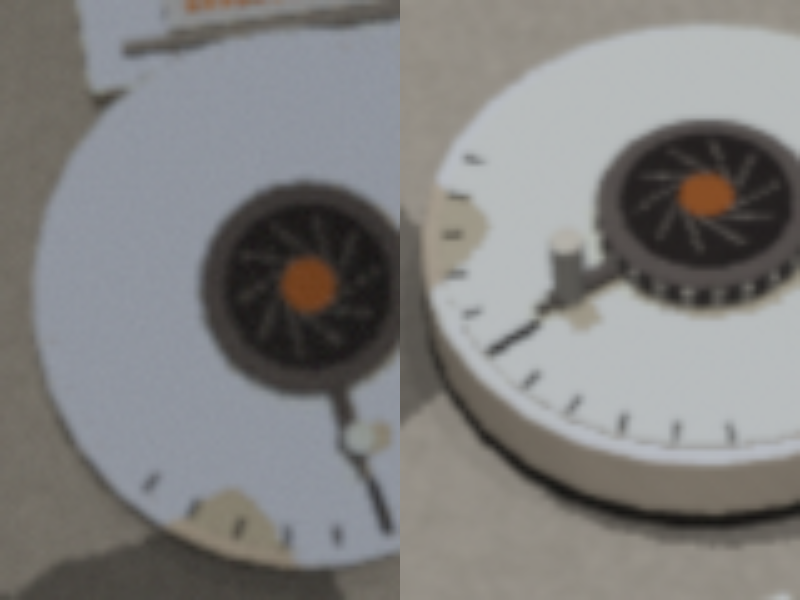

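```bash
python3 - <<'E'
from mv import *
T=pickle.load(open("top4.pkl","rb"));S=pickle.load(open("side4.pkl","rb"))
for t in("3","4"):
  for lo,hi in((.060,.070),(.091,.097)):
    print(t,lo,leverang(pickle.load(open(f"top{t}.pkl","rb")),lo,hi,.060)[0],leverang(pickle.load(open(f"side{t}.pkl","rb")),lo,hi,.060)[0])
X,e=tri(T,[352.0,237.3],S,[283.2,227.8]); d=X[:2]-C; print("post",X,e,np.hypot(*d),np.arctan2(-d[1],-d[0]))
for th in(.28,.30,.32,.34,.36):
    e=-np.array([np.cos(th),np.sin(th)]); P=lambda r,z:np.r_[C+r*e,z]
    print(th,proj(T,[P(.08,.097),P(.099,.057)]).round(2).tolist(),proj(S,[P(.08,.097),P(.099,.057)]).round(2).tolist())
f=lambda im,x0,y0,x1,y1,k:cv2.resize(im[y0:y1,x0:x1,::-1],None,fx=k,fy=k,interpolation=cv2.INTER_CUBIC)
cv2.imwrite("pics/z4.png",np.hstack([f(T["image"],335,220,370,260,11),f(S["image"],265,220,300,260,11)]))
E
```

```text
3 0.06 0.15725271074521782 0.14541676693072533
3 0.091 0.1609170554192864 0.1881183096592293
4 0.06 0.30883433873142685 0.2578051161821823
4 0.091 0.31427273021963475 0.34180107691294476
post [ 0.51288443 -0.0953216   0.09748967] 0.001793497295963102 0.08037620540501932 0.3270588987583052
0.28 [[350.49, 237.23], [351.06, 245.43]] [[282.07, 226.9], [276.0, 241.15]]
0.3 [[351.13, 237.05], [351.82, 245.22]] [[282.44, 227.34], [276.44, 241.7]]
0.32 [[351.77, 236.86], [352.58, 244.99]] [[282.82, 227.77], [276.9, 242.24]]
0.34 [[352.4, 236.66], [353.33, 244.74]] [[283.22, 228.2], [277.38, 242.77]]
0.36 [[353.03, 236.44], [354.08, 244.48]] [[283.62, 228.62], [277.86, 243.29]]
```

View pics/z4.png

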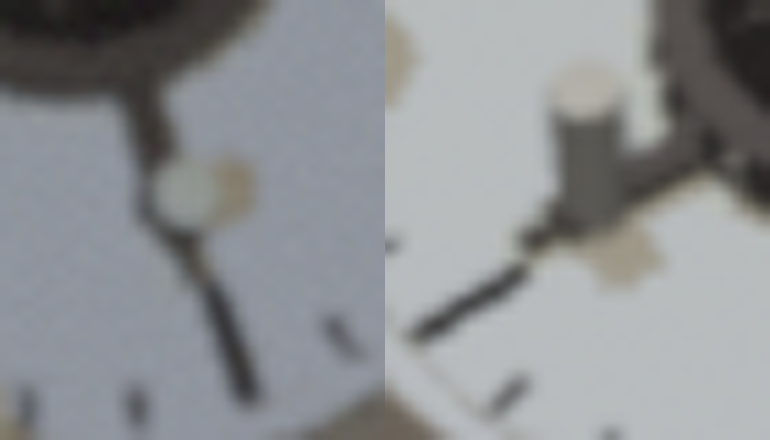

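All estimates of the lever (pointer, bar, and post cap in both views) agree on about 0.317, with the mark at 0.344. One last push of +0.027 rad should line them up.

```bash
python3 - <<'E'
from mv import *
push(.36,.402,"5",3)
T=pickle.load(open("top5.pkl","rb"));S=pickle.load(open("side5.pkl","rb"))
f=lambda im,x0,y0,x1,y1,k:cv2.resize(im[y0:y1,x0:x1,::-1],None,fx=k,fy=k,interpolation=cv2.INTER_CUBIC)
cv2.imwrite("pics/z5.png",np.hstack([f(T["image"],335,220,370,260,11),f(S["image"],265,220,300,260,11)]))
for lo,hi in((.060,.070),(.091,.097)): print(leverang(T,lo,hi,.060)[0])
E
```

```text
err [-9.07887296e-05  6.31201633e-05 -4.74340401e-05]
21.0667
top [np.float64(0.3381300006068879), np.float64(0.3324957795864239)]
side [np.float64(0.3332210496599814), np.float64(0.3720097242001822)]
0.3340462645047866
0.3316102888453031
```

View pics/z5.png

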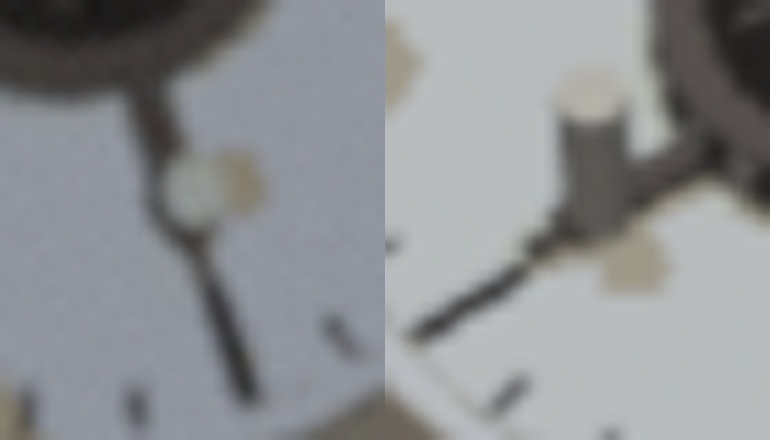

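The pointer lies on the mark's axis: about 0.337 against 0.344, within measuring noise, and the top picture shows the two in line. Next is the button.

```bash
python3 - <<'E'
from mv import *
R=arm.sense()["orientation"]; B=np.array([.4658,.3285])
y=np.array([0,-1.,0]);z=np.array([0,0,-1.]);R=np.c_[np.cross(y,z),y,z]
arm.movep(np.r_[B,.12+N],R); arm.movel(np.r_[B,.075+N],velocity=.1); arm.pause(.2)
f0=arm.sense()["contact_force"]
hit=arm.movel(np.r_[B,.0535+N],velocity=.015,threshold=12); s=arm.sense()
print(hit,s["clock"],"tip z",s["position"][2]-N,s["contact_force"]-f0); 
d=arm.get_image("side"); arm.pause(.2); s=arm.sense(); print("tip z",s["position"][2]-N,s["contact_force"]-f0)
cv2.imwrite("pics/press.png",cv2.resize(d["image"][90:180,180:280,::-1],None,fx=6,fy=6))
E
```

```text
True 23.8917 tip z 0.05632327717518623 [-2.10216426  0.22070414  6.42976574]
tip z 0.05635045919435161 [-1.69988989 -1.28068588  7.48552688]
```

View pics/press.png

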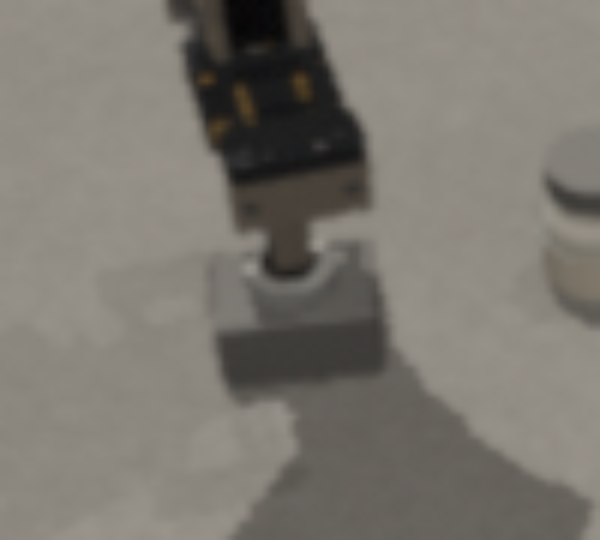

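The fingers are on the button with the tip at 56.3 mm, and the force is above the spring's 4 N. I'll press slightly further to be sure it is bottomed, then release.

```bash
python3 - <<'E'
from mv import *
p=arm.sense()["position"]
hit=arm.movel(np.r_[p[:2],.0545+N],velocity=.01,threshold=15); arm.pause(.2); s=arm.sense()
print(hit,"tip z",s["position"][2]-N,s["contact_force"])
arm.movel(np.r_[p[:2],.12+N],velocity=.1); arm.movel(np.r_[p[:2]+[-.13,.05],.25+N],velocity=.25)
look("6"); print(arm.sense()["clock"],arm.sense()["contact_force"])
T=pickle.load(open("top6.pkl","rb"));S=pickle.load(open("side6.pkl","rb"))
for lo,hi in((.060,.070),(.091,.097)): print(leverang(T,lo,hi,.060)[0])
cv2.imwrite("pics/T6.png",T["image"][:,:,::-1])
f=lambda im,x0,y0,x1,y1,k:cv2.resize(im[y0:y1,x0:x1,::-1],None,fx=k,fy=k,interpolation=cv2.INTER_CUBIC)
cv2.imwrite("pics/z6.png",np.hstack([f(T["image"],335,220,370,260,10),f(S["image"],210,115,250,155,10)]))
E
```

```text
True tip z 0.05628473834438252 [-2.10408134 -0.63452316 10.1763243 ]
26.35 [0.33696748 0.34680249 0.62127856]
0.3337624416419408
0.33149030685981934
```

View pics/z6.png

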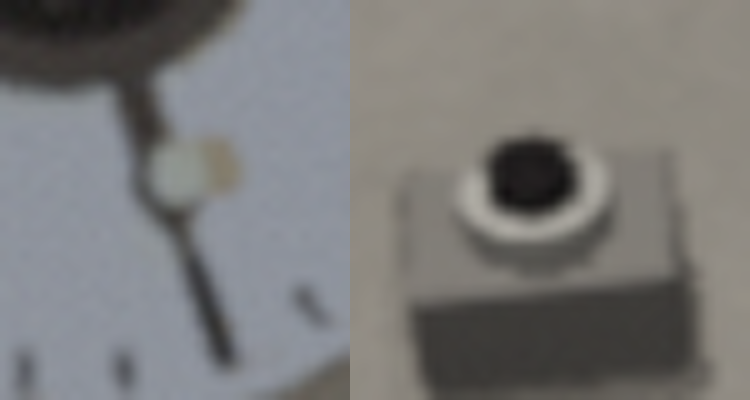

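View pics/T6.png

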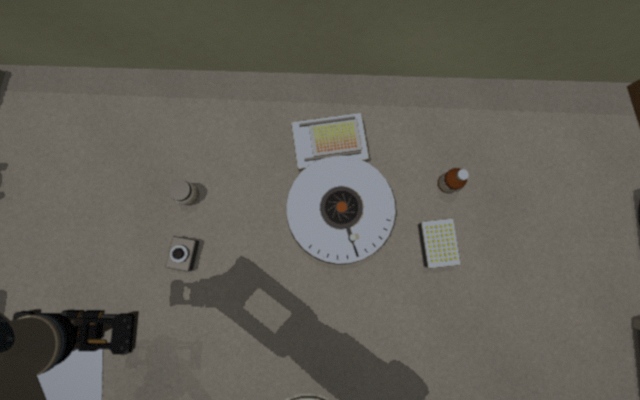

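The button bottomed out at 10 N with no further travel, and it has come back up. The pointer is still on the mark, the loose items haven't moved, and the arm is clear, so I'm handing in.

```bash
python3 -c "
from workcell import arm
arm.hand_in(); print(arm.sense()['clock'])"
```

```text
the job is handed in; nothing more can be done
the job is handed in; nothing more can be done
```

I pushed the lever's post onto the long mark, then pressed and released the button, and handed the job in at about 26 s. The push took three short moves with the back of the closed fingers, with camera checks in between.

- **Alignment:** before and after the button press the pointer lies on the mark's axis in the top view. Measured numbers leave a small difference: lever about 0.332–0.341 rad depending on the feature, mark about 0.340–0.346 rad. That is up to about 0.01 rad short, roughly the measuring noise, so I did not correct it. The side camera's pointer estimate disagreed more, between 0.333 and 0.372 rad, because it depends on the assumed pointer height.
- **Button:** it bottomed with the fingertips at 56.3 mm. Raising the force to about 10 N moved it only 0.04 mm further, and the later pictures show it up again.
- **Everything else:** the well plate, tip box, bottle and jar look unmoved in the last top picture; I compared them by eye only. The arm was clear of everything at hand-in.

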